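Clamp a sample jar, lock its bayonet lid, release the ratchet

TASK

Lock the blue lid on the sample jar that stands in the ratchet clamp. Squeeze the clamp's two ring handles together until the ratchet catches and holds the jar without your hand; with the jar so held, push the lid down against its spring and turn it about a quarter turn clockwise until it pops up home; then press the red ring sideways out of the handles' plane (that is, downwards) so that the ratchet lets go and the clamp springs open. Leave the jar standing upright on its pad and do not disturb the things around.

Things in the scene. Friction and masses are not known exactly. Their poses are not given: they have to be found in the camera images.
- clamp: Bench clamp like big ring-handled locking forceps lying level, fixed to the bench. Origin at bench level under the scissor pivot; x points from pivot to jar, y to the left (steel) ring, z up. White base plate 10 mm thick, x -73 to 117 mm, 84 mm wide. Shanks, rings and jaws lie level, centre line 52 mm above the bench; rings end 128 mm behind the pivot. Only the bench lies under the rings
- left_ring (a point): centre of the left finger ring, bare steel: an oval of 6 mm round bar, 32 mm long (along x), 23 mm wide, 112 mm behind the pivot, 52 mm above the bench. It moves with the left handle and does not yield in height
- right_ring (a point): centre of the right finger ring, red, same size and height. It moves with the right handle. This ring alone can be pressed straight down: the ratchet lets go after 4 to 5 mm (about 10 N), stop at 8 mm (about 13 N); it springs up again when let go. Do not press the steel ring with it, which does not yield
- ratchet (a point): the ratchet, where two toothed bars cross between the shanks, 85 mm behind the pivot (78 to 90 mm), 45 to 58 mm above the bench. If fingers drag the red ring down while they squeeze, the teeth do not hold until it has sprung up: let the rings go gently
- nest (a point): centre of the round dark pad on the base plate on which the jar stands, 65 mm ahead of the pivot, 10 mm above the bench. The steel jaws with rubber pads stand round it, 46 to 58 mm above the bench, up to 45 mm out from the jar's axis
- handle (a joint): closing angle (rad) of the left handle; the right closes equally the other way. 0 = open, where a spring holds them (rings 70 mm over their outsides); the jaws meet the jar at 0.038; the ratchet catches at about 0.050 (first tooth; it is enough) and 0.070 (second tooth: rings 55 mm over all, 8 mm apart); 0.095 = hard stop (49 mm over all). Closing fully takes about 9 N on each ring
- jar: clear sample jar with a few nuts in it, loose, standing on the pad between the jaws; diameter 50 mm, shoulder 57 mm above its underside, about 0.16 kg with the lid. Origin at the centre of its underside, z up. It may stand turned any way. White mark on its wall: lid pointer at the start; green mark: pointer when locked
- lid_top (a point): centre of the top face of the lid, 86 mm above the jar's underside (96 mm above the bench). The lid is a round blue ribbed cap of diameter 48 mm and height 22 mm with an orange pointer bar on top; it stays on the jar
- lid (a joint): turn of the lid on the jar (rad), growing clockwise seen from above: near 0 at the start, stop at 1.45. Between 0.1 and 1.25 it can turn only while pushed down by at least 4 mm; let up at 1.3 to 1.45 it pops up and is locked
- lid_press (a joint): how far the lid is pushed down (m): 0 up, 0.006 fully down; spring 4 N at first, 8 N when fully down
- spare_jar_a: bystander: clear open empty sample jar with a thick rim, diameter 50 mm, 68 mm high, loose; origin at the centre of its underside
- spare_jar_b: bystander: the same kind of jar
- water_bottle: bystander: clear bottle with a green label and white cap, diameter 62 mm, 170 mm high; origin at the centre of its underside
- balance: bystander: flat black pocket balance with a steel pan, 120 x 85 x 20 mm; origin at the centre of its underside
Not all that is in view belongs to the job. What is shaped like the jar but purple is not meant.

How it is judged (in metres and radians):
On the way, in this order (a step that is already met when the one before it is completed fails the run):
1. the ratchet holds the handles closed on the jar with no finger on the clamp, the lid not yet turned (value of joint handle above 0.042 rad and contact force between the fingers and clamp below 0.5 N and horizontal distance between jar and nest below 0.008 m and value of joint lid below 0.3 rad), for 0.2 s.
2. the lid is turned home and has popped up, while the ratchet still holds the jar (value of joint lid above 1.2 rad and value of joint lid_press below 0.0015 m and value of joint handle above 0.042 rad), for 0.2 s.
3. the ratchet is released and the clamp has sprung open (value of joint handle below 0.015 rad), for 0.1 s.
At the end, for the whole second after the job is handed in: The lid is turned past 1.2 rad and up (pressed less than 1.5 mm), the clamp is open (handle below 0.015 rad), and the jar stands upright (within 0.08 rad) and at rest on its pad, within 10 mm of the pad's centre (value of joint lid above 1.2 rad and value of joint lid_press below 0.0015 m and value of joint handle below 0.015 rad and horizontal distance between jar and nest below 0.01 m and z of jar in the frame of nest below 0.004 m and angle between jar's own z axis and vertical below 0.08 rad and linear speed of jar below 0.02 m/s); the robot touches nothing.
It fails at once if the jar is lifted, or tipped over (z of jar in the frame of nest above 0.02 m or angle between jar's own z axis and vertical above 0.35 rad).
It fails at once if a bystander is pushed 20 mm or more from its place (distance of any of spare_jar_a, spare_jar_b, water_bottle, balance from where it was at the start of the episode above 0.02 m).
It also fails if it takes over 58 s, if anything falls off the work surface, if the arm or the gripper's body presses on something with over 40 N, if the wrist force passes 120 N, or if a joint passes its speed limit or range.

ROBOT

A 6-joint arm with a two-finger parallel gripper is mounted at the origin on the work surface. World frame = base frame: x ahead of the robot, y to its left, z up, the work surface at z = 0. Lengths are in mm, angles in rad, forces in N, time in s.
With the tool pointing down it reaches from about 300 to 775 mm from the base axis. Payload 14.6 kg.
Tool frame: the origin (TCP) lies on the centre line of the jaws, within the pads' length; the fingertips stand 19 mm ahead of it and the grasp point (between the pads) is the TCP (bot.tip_reach is the distance from the TCP to the fingertips, in mm); z points along the fingers, y is the line along which they close (so a half turn about z gives the same grasp; the last joint's range is limited). The gripper opens to 85 mm and grips with 20 to 120 N. Pads are 22 mm wide; open, the fingers measure 114 mm over their backs; the gripper's body (76 mm by 85 mm) begins 54 mm behind the grasp point. The pads swing forward as they close: fully open they stand 13 mm farther back than shut.
Start: joints at [-1.197, 0.3, 1.521, -0, 1.321, -0.067], TCP at [234.657, -497.419, 250.281] pointing down, gripper open.
Joint ranges: [-3.03, 3.03], [-0.79, 2.21], [0.23, 2.52], [-1.04, 4.18], [0, 3.07], [-2.55, 2.55]. Speed limits (rad/s): [2.22, 2.22, 2.57, 3.14, 3.14, 3.14].

INTERFACE

Orientations are given as a unit quaternion [w, x, y, z].
In Python, from rig import bot gives the robot as it stands. Calls block until the motion is done:
- bot.move_to(position, orientation): joint-space move of the TCP to a pose.
- bot.servo_line(position, attitude=None, speed=150, until_force=None): straight line of the TCP; attitude=None keeps the orientation; speed is the mean speed in mm/s. With until_force (N) it stops when the force on the tool has changed by that much, and returns True; else False.
- bot.move_joints(angles): joint-space move.
- bot.move_gripper(opening, grip_force=None): finger opening in mm; grip_force is the grip in N (None keeps the last); returns when the fingers have stopped.
- bot.dwell(seconds).
- bot.ik(position, orientation): joint angles nearest the present ones, or None.
- bot.read_state(): the state.
- bot.read_camera(name): name is "scene" or "top" or "wrist"; returns a dict with "image" (384x512x3 uint8, blue, green, red), "depth" (384x512 float32, mm along the optical axis (not along the pixel's ray), 0 where there is no reading), "fovy" (degrees; the focal length in pixels is half the picture's height over the tangent of half this angle, whatever the lens; pixels are square), "cx", "cy" (the principal point, pixels), "k1" (the pictures are not rectified: a ray, as slopes to the right and down, at radius r is drawn at 1 + k1 r^2 times it, then the intrinsics apply), "eye" and "attitude" of the camera in the world; the wrist camera has in their place "mount" (4x4, takes a point from camera to tool coordinates, whose origin is the TCP and whose axes are the flange's). Camera axes: x right, y down, z forward; pixel columns grow to the right and rows downward; lengths in mm; the calibration is good to about 2 mm. A picture is of the moment at which its call begins: read the wrist's pose just before it.
A pose or a line that the arm cannot do raises bot.MotionError and nothing moves.
- bot.finish_job(): hands the job in; it is judged then, once.
The state is a dict: "clock": time; "joint_positions": joint angles; "qvel": joint speeds; "effort": joint torques, N m; "ee_pos": TCP position; "tool_rot": TCP orientation; "ft_force": force on the tool from outside, world axes, zero at the start; "moment": the same for the moment, N m; "grip_width": finger opening in mm; "grip_force": force on a finger pad.
Only numpy, scipy, OpenCV 4.12 (cv2) and the standard library are available. Lean on these libraries where they do the work, as an engineer would, in place of code of your own. Each camera call takes 0.05 s, during which the arm holds its last target. There are 200 camera calls.

## Working session

There is one attempt and no reset: what is moved stays moved. The work goes in short steps, each a Python script; the robot and the scene stay as the last script left them, time stands still between calls to the robot, and variables do not carry over. Pictures are saved under pics/ and viewed, at most 10 in all, crops included, and the job is handed in when it is done.

```bash
mkdir -p pics; ls; python3 - <<'E'
from rig import bot
import cv2,numpy as np,pickle
d={}
for n in("scene","top"):
    c=bot.read_camera(n);d[n]=c
    print(n,{k:v for k,v in c.items() if k not in("image","depth")})
    cv2.imwrite(f"pics/{n}0.png",c["image"])
pickle.dump(d,open("cams.pkl","wb"))
cv2.imwrite("pics/both.png",np.hstack([cv2.resize(d[n]["image"],(400,300)) for n in d]))
s=bot.read_state();print(s)
E
```

```text
pics
scene {'fovy': 43.144544283661425, 'cx': 254.06331263060983, 'cy': 196.17718479499737, 'k1': -0.13337069241876692, 'eye': array([1223.68019476,  -42.56600214, 1023.59976694]), 'attitude': array([-0.21926939,  0.69345401,  0.65730572, -0.19746308])}
top {'fovy': 47.12408763871697, 'cx': 253.833772931652, 'cy': 189.0825836060714, 'k1': -0.10108766314227599, 'eye': array([427.64748773,  36.99814165, 914.7188675 ]), 'attitude': array([ 0.07079875, -0.69624751,  0.71046753, -0.07391098])}
{'clock': 0.1, 'joint_positions': array([-1.19661149e+00,  3.00430183e-01,  1.52153400e+00,  1.97558154e-05,
        1.32069693e+00, -6.66017745e-02]), 'qvel': array([-0.00115533, -0.00303179, -0.00103912, -0.00047489, -0.00033833,
       -0.00060546]), 'effort': array([ 2.07955694e-03, -5.44375813e+01, -3.62367761e+01,  1.25733476e-05,
        3.05439542e-03,  1.17915081e-05]), 'ee_pos': array([ 234.58745012, -497.24802077,  249.76366476]), 'tool_rot': array([-5.29391096e-04,  9.75811940e-01,  2.18611008e-01, -7.23803069e-05]), 'ft_force': array([-0.46516499, -0.03933195, -0.25274725]), 'moment': array([-0.00507285, -0.06565338, -0.03116001]), 'grip_force': 0.0, 'grip_width': 85.48411669609837}
```

View pics/top0.png

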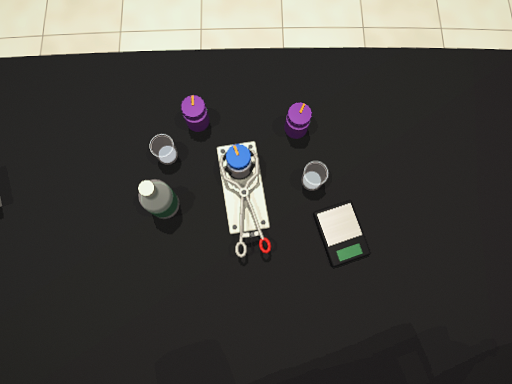

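View pics/scene0.png

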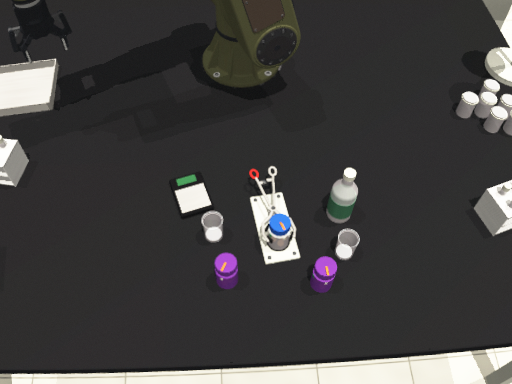

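```bash
cat > h.py <<'E'
import cv2,numpy as np
from scipy.spatial.transform import Rotation as R
def pose(c,st=None):
    if "mount" in c:
        q=st["tool_rot"];T=np.eye(4);T[:3,:3]=R.from_quat(np.r_[q[1:],q[0]]).as_matrix();T[:3,3]=st["ee_pos"]
        M=T@c["mount"];return M[:3,3],M[:3,:3]
    q=c["attitude"];return c["eye"],R.from_quat(np.r_[q[1:],q[0]]).as_matrix()
def rays(c,px,st=None):
    f=192/np.tan(np.radians(c["fovy"])/2)
    K=np.array([[f,0,c["cx"]],[0,f,c["cy"]],[0,0,1]])
    p=cv2.undistortPoints(np.float64(px).reshape(-1,1,2),K,np.array([c["k1"],0,0,0,0.])).reshape(-1,2)
    e,A=pose(c,st);return e,np.c_[p,np.ones(len(p))]@A.T
def plane(c,px,z,st=None):
    e,d=rays(c,px,st);return e+d*((z-e[2])/d[:,2])[:,None]
def tri(vs):
    A=np.zeros((3,3));b=np.zeros(3)
    for e,d in vs:
        d=d/np.linalg.norm(d);P=np.eye(3)-np.outer(d,d);A+=P;b+=P@e
    return np.linalg.solve(A,b)
def mask(im,lo,hi):
    return cv2.inRange(cv2.cvtColor(im,cv2.COLOR_BGR2HSV),lo,hi)
def pts(m): 
    n,l,s,_=cv2.connectedComponentsWithStats(m); i=1+np.argmax(s[1:,4]);y,x=np.where(l==i);return np.c_[x,y].astype(float)
E
python3 - <<'E'
from h import *;import pickle
d=pickle.load(open("cams.pkl","rb"))
roi={"top":(slice(130,275),slice(205,285)),"scene":(slice(160,275),slice(235,310))}
for n,c in d.items():
    im=np.zeros_like(c["image"]);im[roi[n]]=c["image"][roi[n]]
    red=pts(mask(im,(0,150,90),(7,255,255))|mask(im,(173,150,90),(180,255,255)))
    x,y,w,h=cv2.boundingRect(red.astype(np.int32)); 
    P=plane(c,red,52)[:,:2];print(n,"red",len(red),"box",x,y,w,h,"minrect",cv2.minAreaRect(np.float32(P)))
    bl=pts(mask(im,(100,150,60),(125,255,255)));P=plane(c,bl,96)[:,:2];print("blue",len(bl),cv2.minEnclosingCircle(np.float32(P)))
    orr=pts(mask(im,(8,150,120),(22,255,255)));P=plane(c,orr,97)[:,:2];print("orange",cv2.minAreaRect(np.float32(P)),P.mean(0))
    wh=pts(mask(im,(0,0,150),(180,60,255)));P=plane(c,wh,10)[:,:2];print("white",cv2.boxPoints(cv2.minAreaRect(np.float32(P))).round(1).tolist(),cv2.minAreaRect(np.float32(P)))
    k=[i for i in range(1)]
x=lambda n,r,s:cv2.resize(d[n]["image"][r],None,fx=s,fy=s,interpolation=2)
a=x("top",roi["top"],4);b=x("scene",roi["scene"],4);H=max(a.shape[0],b.shape[0])
print(a.shape,b.shape)
p=lambda i:np.vstack([i,np.zeros((H-i.shape[0],i.shape[1],3),np.uint8)])
cv2.imwrite("pics/crop1.png",np.hstack([p(a),p(b)]))
E
```

```text
scene red 68 box 249 168 10 11 minrect ((492.0191955566406, 12.495391845703125), (22.580900192260742, 31.380863189697266), 87.02259826660156)
blue 321 ((669.5518798828125, 58.91800308227539), 27.22916603088379)
orange ((673.3964233398438, 63.85078430175781), (16.693145751953125, 2.0803606510162354), 18.51609230041504) [672.83537508  63.78168828]
white [[436.70001220703125, 78.5999984741211], [449.79998779296875, -13.100000381469727], [724.5, 26.200000762939453], [711.2999877929688, 117.9000015258789]] ((580.584228515625, 52.41462707519531), (277.41510009765625, 92.6760025024414), 8.150386810302734)
top red 123 box 259 237 12 17 minrect ((495.0820617675781, 12.763185501098633), (21.516592025756836, 31.200040817260742), 88.70722961425781)
blue 438 ((663.8590698242188, 60.86046600341797), 26.164752960205078)
orange ((675.3610229492188, 64.93944549560547), (17.954544067382812, 2.6105895042419434), 24.864492416381836) [674.90849148  64.78767998]
white [[474.20001220703125, 76.69999694824219], [486.0, -6.300000190734863], [722.5, 27.399999618530273], [710.7000122070312, 110.4000015258789]] ((598.3494873046875, 52.01319885253906), (238.87637329101562, 83.84999084472656), 8.112518310546875)
(580, 320, 3) (460, 300, 3)
```

View pics/crop1.png

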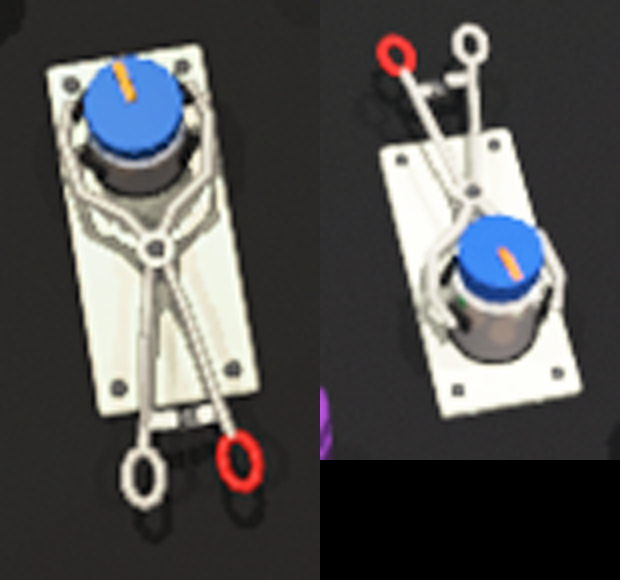

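```bash
cat >> h.py <<'E'
PSI=0.1415
def quat(t): return np.array([0,np.cos(t/2),np.sin(t/2),0])
E
python3 - <<'E'
from h import *;from rig import bot;import pickle
q=quat(PSI+np.pi);print(bot.ik([545,45,270],q))
bot.move_to([545,45,270],q);bot.dwell(.2)
s=bot.read_state();c=bot.read_camera("wrist");pickle.dump((s,c),open("w1.pkl","wb"))
print(s["clock"],s["ee_pos"],s["joint_positions"],c["mount"],c["fovy"]);cv2.imwrite("pics/w1.png",c["image"])
E
```

```text
[ 1.54036577e-02  2.78178549e-01  1.50263013e+00 -4.44089210e-16
  1.36078398e+00 -1.69689267e+00]
2.5333 [545.03735365  44.55323551 269.98450978] [ 1.45898825e-02  2.78201310e-01  1.50263728e+00 -1.47400704e-05
  1.36077368e+00 -1.69674399e+00] [[-1.17179880e-03 -9.63436250e-01 -2.67935102e-01  6.76104525e+01]
 [ 9.99999222e-01 -1.24350765e-03  9.79433655e-05  2.05513141e-01]
 [-4.27541538e-04 -2.67934778e-01  9.63436958e-01 -1.24148168e+02]
 [ 0.00000000e+00  0.00000000e+00  0.00000000e+00  1.00000000e+00]] 65.21895669212468
```

View pics/w1.png

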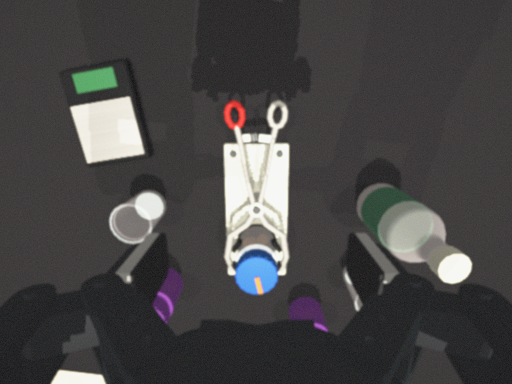

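The wrist view shows the red ring at (235,115), the steel ring at (278,114), the pivot at (256,210) and the lid at (257,270), all clear of the balance, jars and bottle.

```bash
python3 - <<'E'
from h import *;import pickle
s,c=pickle.load(open("w1.pkl","rb"));d=pickle.load(open("cams.pkl","rb"))
im=c["image"]
def roi(im,x0,y0,x1,y1):
    o=np.zeros_like(im);o[y0:y1,x0:x1]=im[y0:y1,x0:x1];return o
def loc(p): 
    t=PSI;v=p-np.array([600.8,52.4]);return np.array([np.cos(t)*v[0]+np.sin(t)*v[1],-np.sin(t)*v[0]+np.cos(t)*v[1]]).round(1)
red=roi(im,215,90,255,133);m=mask(red,(0,120,70),(8,255,255))|mask(red,(172,120,70),(180,255,255))
pr=pts(m);P=plane(c,pr,52,s)[:,:2];r=cv2.minAreaRect(np.float32(P));print("red",r,loc(np.array(r[0])))
pl=pts(mask(roi(im,264,92,295,130),(0,0,110),(180,80,255)));P=plane(c,pl,52,s)[:,:2];L=np.array([loc(p) for p in P]);print("steel",L.min(0),L.max(0))
P=plane(c,pr,52,s)[:,:2];L=np.array([loc(p) for p in P]);print("redext",L.min(0),L.max(0))
b=roi(im,225,235,290,300);mb=mask(b,(98,120,40),(128,255,255))|mask(b,(8,120,100),(25,255,255))
pb=pts(mb);P=plane(c,pb,96,s)[:,:2];L=np.array([loc(p) for p in P]);print("lid",L.min(0),L.max(0),cv2.minEnclosingCircle(np.float32(P)))
po=pts(mask(b,(8,120,100),(25,255,255)));P=plane(c,po,97,s)[:,:2];print("ptr",P.mean(0),loc(P.mean(0)),cv2.minAreaRect(np.float32(P)))
w=pts(mask(roi(im,215,135,300,285),(0,0,170),(180,60,255)));P=plane(c,w,10,s)[:,:2];L=np.array([loc(p) for p in P]);print("plate",np.percentile(L,[.3,99.7],axis=0));print(cv2.minAreaRect(np.float32(P)))
# top camera lid local extents
im=d["top"]["image"];b=roi(im,205,130,285,190);P=plane(d["top"],pts(mask(b,(98,120,60),(128,255,255))|mask(b,(8,120,100),(25,255,255))),96)[:,:2]
L=np.array([loc(p) for p in P]);print("toplid",L.min(0),L.max(0))
E
```

```text
red ((494.1822814941406, 12.067544937133789), (31.418149948120117, 24.439773559570312), 7.941116809844971) [-111.2  -24.9]
steel [-126.8   10.6] [-95.4  35. ]
redext [-127.   -37.1] [-95.5 -12.7]
lid [ 31.7 -25.7] [87.5 22.9] ((660.1346435546875, 59.53291702270508), 28.311182022094727)
ptr [675.94660291  65.07744057] [76.2  2. ] ((676.0252075195312, 65.16082763671875), (21.34754180908203, 3.048945426940918), 20.282869338989258)
plate [[-84.5    -43.7   ]
 [113.4     42.0219]]
((615.9647216796875, 54.23322677612305), (199.49351501464844, 89.82708740234375), 7.97125768661499)
toplid [ 37.5 -24.7] [89.7 24.9]
```

```bash
cat >> h.py <<'E'
PIV=np.array([600.4,51.5])
def W(x,y,z):
    c,s=np.cos(PSI),np.sin(PSI);return np.array([PIV[0]+c*x-s*y,PIV[1]+s*x+c*y,z])
def loc(p):
    c,s=np.cos(PSI),np.sin(PSI);v=np.asarray(p)[...,:2]-PIV;return np.stack([c*v[...,0]+s*v[...,1],-s*v[...,0]+c*v[...,1]],-1)
E
python3 - <<'E'
from h import *;from rig import bot
def st(t):
    s=bot.read_state();print(t,round(s["clock"],2),s["ee_pos"].round(1),s["ft_force"].round(1),round(s["grip_width"],1),round(s["grip_force"],1))
bot.move_gripper(85)
bot.move_to(W(-112,0,120),quat(PSI+np.pi));st("above")
print(bot.servo_line(W(-112,0,45),speed=60,until_force=6));st("down")
for w in (72,66,60,55,52):
    bot.move_gripper(w,25);st(w)
E
```

```text
above 3.48 [490.7  35.7 121.4] [ 0.3 -0.3  0.1] 84.9 0.0
False
down 4.88 [489.7  35.7  45.3] [ 0.2  0.8 -0.8] 85.1 0.0
72 5.17 [489.6  35.7  45.1] [0.3 0.6 0.2] 71.9 0.0
66 5.41 [489.6  35.6  45.1] [-1.4 -2.7  2.9] 66.2 2.5
60 5.64 [489.5  35.5  45.2] [-1.9 -4.2  5.8] 60.0 6.0
55 5.87 [489.4  35.6  45.1] [-2.1 -3.9  5.6] 55.2 6.5
52 6.08 [489.2  35.6  45.1] [-5.9 -2.4  7. ] 52.0 8.3
```

```bash
python3 - <<'E'
from h import *;from rig import bot;import pickle
def st(t):
    s=bot.read_state();print(t,round(s["clock"],2),s["ee_pos"].round(1),s["ft_force"].round(1),round(s["grip_width"],1),round(s["grip_force"],1))
for z in (47,49,51):
    bot.servo_line(W(-112,0,z),speed=15);st(z)
for w in (53,54,55,56,58,60,64,70,85):
    bot.move_gripper(w);st(w)
bot.dwell(.3)
bot.servo_line(W(-112,0,130),speed=100)
bot.move_to(W(-55,-1,270),quat(PSI+np.pi));bot.dwell(.2)
s=bot.read_state();c=bot.read_camera("wrist");pickle.dump((s,c),open("w2.pkl","wb"));print(s["clock"])
im=c["image"];cv2.imwrite("pics/w2.png",cv2.resize(im[80:310,190:330],None,fx=2.5,fy=2.5))
def roi(im,x0,y0,x1,y1):
    o=np.zeros_like(im);o[y0:y1,x0:x1]=im[y0:y1,x0:x1];return o
r=roi(im,200,85,300,135);m=mask(r,(0,120,70),(8,255,255))|mask(r,(172,120,70),(180,255,255))
L=loc(plane(c,pts(m),52,s));print("red",L.min(0),L.max(0))
b=roi(im,225,220,300,310);L=loc(plane(c,pts(mask(b,(98,120,40),(128,255,255))|mask(b,(8,120,100),(25,255,255))),96,s));print("lid",L.min(0),L.max(0))
P=plane(c,pts(mask(b,(8,120,100),(25,255,255))),97,s)[:,:2];print("ptr",cv2.minAreaRect(np.float32(P)))
E
```

```text
47 6.37 [489.1  35.7  46.6] [-0.9 -4.  -4.8] 52.5 8.1
49 6.65 [489.1  35.7  48.7] [-2.  -3.1 -9. ] 51.9 8.1
51 6.93 [489.3  35.7  51. ] [-3.3 -3.4 -7.5] 52.3 8.2
53 7.15 [489.4  35.7  51. ] [-2.7 -4.2 -6.8] 53.2 8.1
54 7.37 [489.6  35.7  51.1] [-1.5 -3.2 -7.3] 54.0 6.1
55 7.58 [489.7  35.7  51.2] [-0.8 -3.9 -6.6] 55.2 5.2
56 7.8 [489.8  35.7  51.2] [-0.2 -3.4 -5.9] 56.0 4.4
58 8.02 [489.9  35.8  51.4] [-0.7 -1.6 -1.1] 57.9 0.7
60 8.23 [489.7  35.8  51.2] [-0.1  1.1 -0. ] 59.9 0.0
64 8.45 [489.6  35.7  51. ] [-0.6  0.1 -0. ] 64.4 0.0
70 8.68 [489.5  35.7  51. ] [ 0.3 -0.7 -0.6] 69.7 0.0
85 8.98 [489.5  35.7  51. ] [-0.3  0.1 -0.5] 85.2 0.0
11.075
red [-127.61399136  -30.33129359] [-96.35643993  -5.95808982]
lid [ 32.56710598 -24.31977621] [88.19448318 24.10496568]
ptr ((676.19921875, 65.50260925292969), (21.25232696533203, 2.9602389335632324), 19.104368209838867)
```

View pics/w2.png

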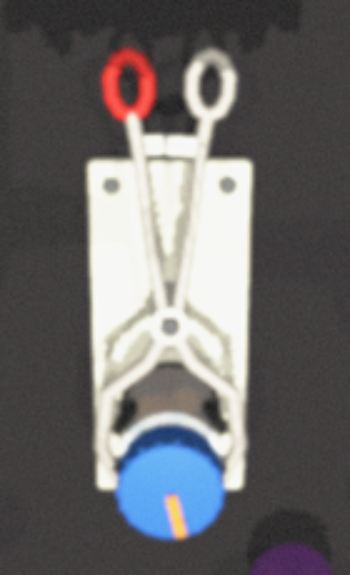

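The clamp holds closed by itself: the red ring's outer edge is at y = -30 mm (it was -37 mm) and the pointer hasn't turned. Next, the lid.

```bash
python3 - <<'E'
from h import *;from rig import bot
def st(t):
    s=bot.read_state();print(t,round(s["clock"],2),s["ee_pos"].round(1),s["ft_force"].round(1),s["moment"].round(2),round(s["grip_width"],1),round(s["grip_force"],1));return s
bot.move_to(W(64.8,0,150),quat(PSI+np.pi));st("above")
print(bot.servo_line(W(64.8,0,88),speed=60,until_force=6));st("down")
bot.move_gripper(53,40);st(53)
bot.move_gripper(40,40);s=st("grip");print(loc(s["ee_pos"]),s["joint_positions"])
E
```

```text
above 11.84 [664.4  60.5 150.9] [0.7 0.7 1.1] [-0.01 -0.01  0.  ] 85.0 0.0
False
down 13.03 [664.8  60.6  88.5] [-0.3 -0.   0.6] [ 0.01 -0.04  0.01] 85.0 0.0
53 13.45 [664.6  60.6  88. ] [0.1 0.3 0.1] [-0.01 -0.07 -0.05] 53.2 0.0
grip 13.67 [664.6  60.7  88.3] [-1.1 -0.4  2.5] [ 0.05  0.19 -0.02] 46.7 41.7
[6.48782169e+01 3.88339036e-02] [ 3.61791339e-02  7.16338541e-01  1.29303974e+00  3.96687464e-05
  1.13192504e+00 -1.67615669e+00]
```

```bash
python3 - <<'E'
from h import *;from rig import bot
def st(t):
    s=bot.read_state();print(t,round(s["clock"],2),s["ee_pos"].round(1),s["ft_force"].round(1),s["moment"].round(2),round(s["grip_width"],1),round(s["grip_force"],1));return s
p=W(64.8,0,82);print(bot.servo_line(p,speed=15,until_force=14));s=st("press")
j=s["joint_positions"].copy()
for a in np.arange(.2,1.41,.2):
    k=j.copy();k[5]+=a;bot.move_joints(k);s=st(round(a,2))
    if abs(s["moment"][2])>1.5: break
E
```

```text
True
press 14.06 [664.9  60.7  83.8] [-1.9  0.4  6.4] [ 0.01  0.42 -0.03] 46.7 42.7
0.2 14.37 [664.9  60.6  84. ] [-2.5 -1.   6.4] [-0.18  0.48 -0.04] 46.6 42.3
0.4 14.68 [664.9  60.4  84. ] [-2.9 -1.8  7.1] [-0.36  0.52 -0.03] 46.5 42.3
0.6 14.98 [664.8  60.4  84. ] [-3.7 -1.3  6. ] [-0.43  0.58 -0.01] 47.0 42.3
0.8 15.29 [664.8  60.3  83.9] [-3.  -2.6  7. ] [-0.55  0.68 -0.  ] 46.8 42.3
1.0 15.6 [664.7  60.2  83.8] [-3.5 -3.2  6.8] [-0.57  0.83 -0.  ] 46.5 42.3
1.2 15.91 [664.6  60.2  83.8] [-4.1 -3.6  6.5] [-0.68  0.96 -0.02] 46.8 42.3
1.4 16.22 [664.5  60.2  83.7] [-5.4 -2.5  6.4] [-0.6   1.08 -0.03] 46.6 42.3
```

```bash
python3 - <<'E'
from h import *;from rig import bot;import pickle
def st(t):
    s=bot.read_state();print(t,round(s["clock"],2),s["ee_pos"].round(1),s["ft_force"].round(1),s["moment"].round(2),round(s["grip_width"],1),round(s["grip_force"],1));return s
p=W(64.8,0,88);bot.servo_line(p,speed=20);st("up")
bot.move_gripper(52);bot.move_gripper(85);st("open")
bot.servo_line(W(64.8,0,150),speed=80)
bot.move_to(W(-55,-1,270),quat(PSI+np.pi));bot.dwell(.2)
s=bot.read_state();c=bot.read_camera("wrist");t=bot.read_camera("scene");pickle.dump((s,c),open("w3.pkl","wb"));print(s["clock"])
im=c["image"];a=cv2.resize(im[80:310,190:330],None,fx=2.5,fy=2.5);b=cv2.resize(t["image"][160:275,235:310],None,fx=5,fy=5)
cv2.imwrite("pics/w3.png",np.hstack([a,b]))
def roi(im,x0,y0,x1,y1):
    o=np.zeros_like(im);o[y0:y1,x0:x1]=im[y0:y1,x0:x1];return o
r=roi(im,200,85,300,135);m=mask(r,(0,120,70),(8,255,255))|mask(r,(172,120,70),(180,255,255))
L=loc(plane(c,pts(m),52,s));print("red",L.min(0),L.max(0))
b=roi(im,225,220,300,310);L=loc(plane(c,pts(mask(b,(98,120,40),(128,255,255))|mask(b,(8,120,100),(25,255,255))),96,s));print("lid",L.min(0),L.max(0))
P=plane(c,pts(mask(b,(8,120,100),(25,255,255))),97,s)[:,:2];print("ptr",cv2.minAreaRect(np.float32(P)),loc(P.mean(0)))
d=c["depth"];print("lid depth z")
u=pts(mask(b,(98,120,40),(128,255,255)));u=u[u[:,1]>np.median(u[:,1])].astype(int)
e,A=pose(c,s);_,ry=rays(c,u,s);z=e[2]+ry[:,2]*d[u[:,1],u[:,0]];print(np.percentile(z,[10,50,90]))
E
```

```text
up 16.58 [664.4  60.3  87.8] [-3.4 -3.1  4.1] [-0.62  0.69  0.02] 46.7 42.1
open 17.24 [664.6  60.7  88. ] [-0.2 -0.  -0.3] [-0.03  0.03 -0.  ] 85.2 0.0
19.65
red [-127.75890476  -30.36965424] [-96.4792437   -5.98502778]
lid [ 32.74366418 -24.44575401] [88.52019455 24.07395633]
ptr ((670.44287109375, 50.25830078125), (3.1942532062530518, 19.63357162475586), 28.795568466186523) [ 69.16444172 -11.19230064]
lid depth z
[ 2.39371795 96.53119528 97.54329108]
```

View pics/w3.png

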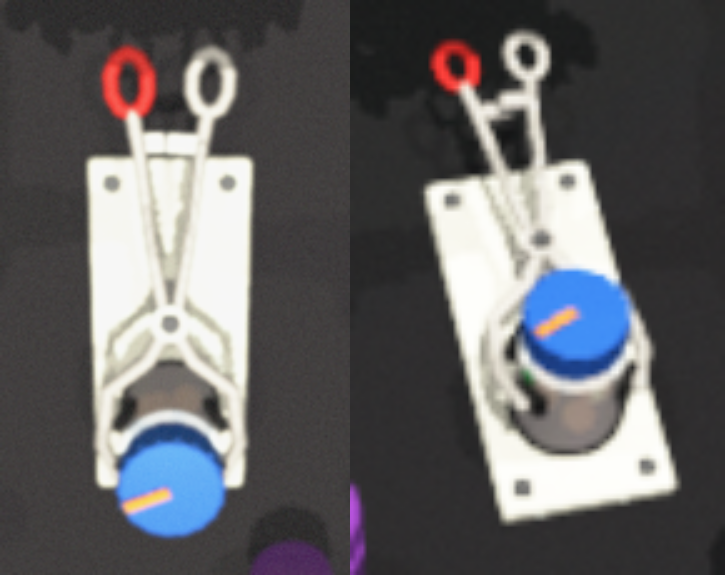

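Lid turned 80° (1.40 rad), top back at 96.5 mm, green mark unmoved, clamp still closed. Now the release.

```bash
python3 - <<'E'
from h import *;from rig import bot
def st(t):
    s=bot.read_state();print(t,round(s["clock"],2),s["ee_pos"].round(1),s["ft_force"].round(1),round(s["grip_width"],1));return s
x,y=-112,-20.5
bot.move_gripper(0,20)
bot.move_to(W(x,y,110),quat(PSI+np.pi/2))
bot.servo_line(W(x,y,82),speed=60)
print(bot.servo_line(W(x,y,66),speed=15,until_force=4));z=st("touch")["ee_pos"][2]
for d in (3,5,6.5):
    hit=bot.servo_line(W(x,y,z-d),speed=15,until_force=16);st((d,hit))
bot.dwell(.4);st("held")
E
```

```text
True
touch 23.15 [492.3  15.4  73. ] [-1.1  0.3  5.1] -0.3
(3, False) 23.5 [492.9  14.9  70.5] [ 0.3 -5.8  8.6] -0.2
(5, False) 23.78 [493.   14.8  68.6] [-2.5 -5.4  9.9] -0.0
(6.5, False) 24.03 [493.   14.8  67.2] [-2.2 -5.7 10.9] -0.1
held 24.43 [493.   14.8  67.3] [-1.7 -6.  11. ] -0.2
```

```bash
python3 - <<'E'
from h import *;from rig import bot;import pickle
def st(t):
    s=bot.read_state();print(t,round(s["clock"],2),s["ee_pos"].round(1),s["ft_force"].round(1));return s
for dy in (3,6,9):
    bot.servo_line(W(-112,-20.5-dy,66.8),speed=20);st(dy)
bot.dwell(.3);st("w")
bot.servo_line(W(-112,-29.5,110),speed=60)
bot.move_to(W(-55,-1,270),quat(PSI+np.pi));bot.dwell(.2)
s=bot.read_state();c=bot.read_camera("wrist");t=bot.read_camera("scene");print(s["clock"])
im=c["image"];a=cv2.resize(im[80:310,190:330],None,fx=2.5,fy=2.5);b=cv2.resize(t["image"][160:275,235:310],None,fx=5,fy=5)
cv2.imwrite("pics/w4.png",np.hstack([a,b]))
r=np.zeros_like(im);r[85:135,200:300]=im[85:135,200:300];m=mask(r,(0,120,70),(8,255,255))|mask(r,(172,120,70),(180,255,255))
L=loc(plane(c,pts(m),52,s));print("red",L.min(0),L.max(0))
r=np.zeros_like(im);r[220:310,225:300]=im[220:310,225:300];L=loc(plane(c,pts(mask(r,(98,120,40),(128,255,255))|mask(r,(8,120,100),(25,255,255))),96,s));print("lid",L.min(0),L.max(0))
E
```

```text
3 24.73 [493.9  11.9  67.8] [ 0.3 -4.  10.5]
6 25.03 [494.4   9.7  67.8] [ 0.7  2.7 10.4]
9 25.33 [494.5   6.9  67.6] [-0.8  5.1 10.2]
w 25.63 [494.4   7.   67.6] [-0.4  5.5 10.7]
28.0417
red [-126.94124371  -36.06244988] [-95.60236903 -11.66825223]Traceback (most recent call last):
  File "<stdin>", line 14, in <module>
  File "h.py", line 23, in pts
    n,l,s,_=cv2.connectedComponentsWithStats(m); i=1+np.argmax(s[1:,4]);y,x=np.where(l==i);return np.c_[x,y].astype(float)
                                                     ~~~~~~~~~^^^^^^^^^
    return _wrapfunc(a, 'argmax', axis=axis, out=out, **kwds)
    return bound(*args, **kwds)
ValueError: attempt to get argmax of an empty sequence
```

View pics/w4.png

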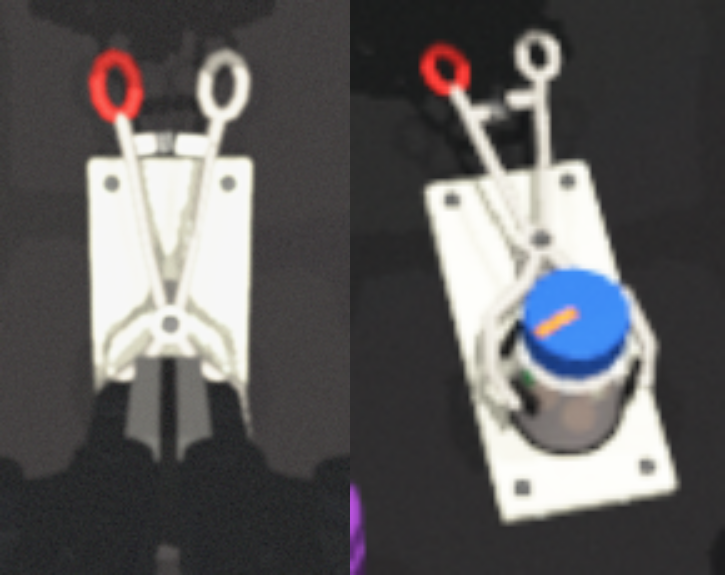

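The clamp is open again (red ring edge back at its starting place, y = -36 mm), with the jar upright and the lid pointer still at the locked position.

```bash
python3 -c "
from rig import bot
print(bot.finish_job())"
```

```text
the job is handed in; nothing more can be done
None
```

The job is handed in at about 28 s of the 58 s allowed. The lid is locked (turned about 1.40 rad and popped up), the clamp is open, and the jar looks upright and in place in the last picture. I did not re-measure the jar or the things around it after the release, and the hand-in returned no verdict.

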